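Cap the sugar shaker and hold the dusting stencil over the cake

ROBOT

A 7-joint arm with a two-finger parallel gripper is mounted at the origin on a cart in front of the work surface, level with it; the furniture and walls round the work are solid. World frame = base frame: x ahead of the robot, y to its left, z up, the work surface at z = 0. Lengths are in m, angles in rad, forces in N, time in s.
With the tool pointing down it reaches from about 0.425 to 1.025 m from the base axis. Payload 9.4 kg.
Tool frame: the origin (TCP) lies on the centre line of the jaws, within the pads' length; the fingertips stand bot.tip_extent ahead of it and the grasp point (between the pads) lies 2 mm behind it (bot.tip_extent is the distance from the TCP to the fingertips, in m); z points along the fingers, y is the line along which they close (so a half turn about z gives the same grasp; the last joint's range is limited). The gripper opens to 93 mm and grips with 3 to 60 N. Pads are 15 mm wide; open, the fingers measure 128 mm over their backs; the gripper's body (75 mm by 188 mm) begins 65 mm behind the grasp point.
Start: joints at [-1.334, 0.599, -0.003, 1.599, 0.002, 0.943, -0.08], TCP at [0.224, 0.69, 0.236] pointing down, gripper open.
Joint ranges: [-2.57, 2.57], [-0.35, 1.97], [-1.29, 1.29], [0.11, 2.56], [-1.05, 4.19], [0.11, 1.86], [-2.63, 2.63]. Speed limits (rad/s): [2.22, 2.22, 3.01, 3.01, 3.14, 3.14, 3.14].

INTERFACE

Orientations are given as a unit quaternion [x, y, z, w].
In Python, from plant import bot, eyes, workorder, trace gives the robot as it stands.
- The arm moves only by the shell command python3 -m crank 'ROWS' [OPENING]. ROWS is JSON, a list of rows, each a list of 2 entries, a list of its own where there are three numbers: the shift along the tool's x, y, z in mm, then the turn, a rotation vector about the tool's x, y, z in rad. A call has 1 to 20 rows; each row shifts and turns the commanded pose from where the row before left it, along the tool's axes as they then stand; what a row does not reach is not made up. A row lasts 1/12 s, in which the tool goes at most 41.7 mm and 7.16 degrees, less where a joint would pass 70% of its speed; a pose out of reach is approached as far as the arm can. A call is refused whole if a number of a shift passes 41.7 or a number of a turn 0.125, either way. A call with a gripper value outside its range is refused whole. OPENING is the opening, from 0 (shut) to 1 (fully open), set as the call begins (- or left out, the last holds). The fingers move at their own pace and stop on an object; the grip force is fixed at half the most. Time passes only in rows, so rows that do not move let the fingers close. It gives the time, the measured TCP pose, the force, the opening and the grip force at its end, in the units of the state.
- bot.get_state(): the state, without advancing time (a new reading comes with each control period).
- eyes.camera(name): name is "side" or "top"; returns the picture (384x512x3 uint8, blue, green, red); there is no depth.
- eyes.calibration(name): a dict with "fx", "fy", "cx", "cy" (pixels), "world_to_cam" (4x4, takes a point from world to camera coordinates). Camera axes: x right, y up, looking along -z (the intrinsics and any distortion apply to the point x, -y, -z); pixel columns grow to the right and rows downward; lengths in m; the calibration is good to about 2 mm. A picture is of the moment at which its call begins. calibration takes no time and is no camera call.
- workorder.hand_in(): hands the job in; it is judged then, once.
Trained networks look in the newest picture that a camera, given by its name, has taken for a name from the list of things; names that differ only in an ending like _2 or _b are one class to them, and where a whole thing is asked for, a point or a joint stands for the part that bears it (a point fixed in the world has none). Each returns a list of dicts, best first, with "conf" (0 to 1); they miss things now and then, are a little off and sometimes report something else, mostly with a low value. They report only what shows in the picture. A call takes as long as a camera call. They do not tell look-alikes from the thing itself.
- trace(camera, label): "pixels" (384x512 bool, what is visible of it) and "bbox" ([left, top, right, bottom] in pixels, round what is visible of it).
The state is a dict: "clock": time; "joints": joint angles; "joint_vel": joint speeds; "joint_torque": joint torques, N m; "tool_pos": TCP position; "ee_rot": TCP orientation; "wrist_force": force on the tool from outside, world axes, zero at the start; "moment": the same for the moment, N m; "grip_width": finger opening in m; "grip_force": force on a finger pad.
Only numpy, scipy, OpenCV 4.12 (cv2) and the standard library are available. Lean on these libraries where they do the work, as an engineer would, in place of code of your own. Each camera call takes 0.05 s, during which the arm holds its last target. There are 200 camera calls.

TASK

Get the cake ready for me to dust: first put the perforated cap on the open sugar shaker, fully home, and let go of it, with the shaker left standing upright. Then take the dusting stencil by its black handle, lift it up clear above the capped shaker and carry it across, and finish while still holding it, level and still, squarely over the middle of the cake (long side along long side) about one centimetre above the glaze. Never touch the cake or its plate, with the stencil or with the gripper, and leave the cup, the green-lidded pot and the spice jar where they stand.

Things in the scene. Friction and masses are not known exactly. Their poses are not given: they have to be found in the camera images.
- stencil: Blue plastic dusting stencil with diamond lattice, lying flat, 104 x 144 x 3 mm, 0.13 kg (centre of mass at x = -12 mm). Origin: centre of the sheet's underside; x along the short side, y the long side, z up. A black grip 16 mm wide, 14 mm high runs along -x from x = -86 to -164 mm, its middle 26.5 mm above the underside: pinch it from above, firmly (40 N). It starts roughly towards the robot.
- stencil_grip (a point): Middle of the part of the black handle to grip, 110 mm from the stencil's centre along its -x and 26.5 mm above the sheet's underside. Axes as the stencil's.
- cake_top (a point): Centre of the flat top of the cake: a chocolate-glazed rectangle, 88 mm (x, short side) by 128 mm (y, long side), 45 mm tall, fixed on its plate, its top 53 mm above the worktop. z up; x roughly away from the robot. The stencil may hover with its handle towards the robot.
- cake_plate: The green plate under the cake, 200 mm across, its rim 23 mm high; origin at the centre of its underside, axes as the cake's. Loose, 1.4 kg with the cake.
- sugar_shaker: Open steel sugar shaker, upright and loose, 0.25 kg: a can 55 mm across up to its shoulder at 72 mm height, then a neck 47 mm across (tapered at the top) up to the rim at 89 mm. Origin: centre of its underside, z up. With the cap on it is 99 mm tall.
- shaker_cap: Perforated steel cap, dome up and loose on the worktop, 0.06 kg, 56 mm across, 27 mm tall; straight skirt (lowest 18 mm, 51 mm inside: 2 mm play round the neck) under a shallow dome. Origin: centre of the skirt's lower edge, z up. Fully home the skirt stands on the shaker's shoulder, cap origin 72 mm above the shaker's. It slips on; no thread or snap.
- green_pot: Small round pot with a green lid, 71 mm across, 55 mm tall, origin at the centre of its underside; stands beside the shaker, loose. Leave it alone.
- check_cup: White cup with red and blue squares, 74 mm across, 97 mm long with its handle, 62 mm tall, origin under its middle; handle along its -y, roughly away from the robot; stands beside the shaker, loose. Leave it alone.
- spice_jar: Spice jar with a red lid, 45 mm across, 109 mm tall, origin at the centre of its underside; stands behind the shaker, loose. Leave it alone.
Mind the look-alikes: they are no part of the job. Leave any pink or red look-alike of the shaker_cap alone.

How it is judged:
On the way, in this order (a step that is already met when the one before it is completed fails the run):
1. the cap sits fully home on the upright shaker and has been let go (z of shaker_cap in the frame of sugar_shaker between 0.068 and 0.0745 m and horizontal distance between shaker_cap and sugar_shaker below 0.005 m and angle between the z axis of shaker_cap and the z axis of sugar_shaker, either way round below 0.08 rad and angle between sugar_shaker's own z axis and vertical below 0.08 rad and height (world z) of sugar_shaker below 0.006 m and contact force between the fingers and shaker_cap below 0.1 N and contact force between the fingers and sugar_shaker below 0.1 N), for 0.3 s.
2. the stencil is held by the gripper and lifted clear above the capped shaker (contact force between the fingers and stencil above 0.5 N and height (world z) of stencil above 0.1 m), for 0.1 s.
At the end, for the whole second after the job is handed in: Cap let go, on the shoulder within 2.5 mm; shaker upright. Stencil held by the gripper alone, still, 4 to 22 mm above the cake, centred within 10 mm each way, parallel within 0.13 rad, level within 0.09 rad. Cup, pot, spice jar within 30 mm, plate within 20 mm of their places (all of step 1 and z of stencil in the frame of cake_top between 0.004 and 0.022 m and x of stencil in the frame of cake_top between -0.01 and 0.01 m and y of stencil in the frame of cake_top between -0.01 and 0.01 m and angle between the x axis of stencil and the x axis of cake_top, either way round below 0.13 rad and angle between stencil's own z axis and vertical below 0.09 rad and contact force between the fingers and stencil above 0.5 N and contact force between stencil and cake_plate below 0.05 N and contact force between stencil and sugar_shaker below 0.05 N and contact force between stencil and shaker_cap below 0.05 N and contact force between stencil and green_pot below 0.05 N and contact force between stencil and check_cup below 0.05 N and contact force between stencil and spice_jar below 0.05 N and linear speed of stencil below 0.02 m/s and angular speed of stencil below 0.15 rad/s and distance of each of green_pot, check_cup, spice_jar from where it was at the start of the episode below 0.03 m and distance of cake_plate from where it was at the start of the episode below 0.02 m); the arm keeps its last pose, push and grip.
It fails at once if the stencil touches the cake or its plate (contact force between stencil and cake_plate above 0.3 N).
It fails at once if the robot touches the cake or its plate (contact force between any of the fingers, the arm and cake_plate above 0.3 N).
It fails at once if the pot is moved from its place (distance of green_pot from where it was at the start of the episode above 0.03 m).
It fails at once if the cup is moved from its place (distance of check_cup from where it was at the start of the episode above 0.03 m).
It fails at once if the spice jar is moved from its place (distance of spice_jar from where it was at the start of the episode above 0.03 m).
It also fails if it takes over 64 s, if anything falls off the work surface, if the arm or the gripper's body presses on something with over 40 N, if the wrist force passes 120 N, or if a joint passes its speed limit or range.

## Working session

There is one attempt and no reset: what is moved stays moved. The work goes in short steps, Python scripts to look and compute and a shell command to move; the robot and the scene stay as the last step left them, time stands still between calls to the robot, and variables do not carry over. Pictures are saved under pics/ and viewed, at most 10 in all, crops included, and the job is handed in when it is done.

```bash
mkdir -p pics; ls; python3 - <<'E'
from plant import bot, eyes, workorder, trace
import cv2,numpy as np
for n in ("top","side"):
    im=eyes.camera(n); cv2.imwrite(f"pics/{n}0.png",im)
    c=eyes.calibration(n); print(n,{k:(np.round(v,4).tolist()) for k,v in c.items()})
    for l in ["stencil","cake_plate","sugar_shaker","shaker_cap","green_pot","check_cup","spice_jar"]:
        print(l,[(round(d["conf"],2),[int(x) for x in d["bbox"]]) for d in trace(n,l)])
print(bot.get_state(),bot.tip_extent)
E
```

```text
pics
top {'fx': 393.0735, 'fy': 393.0735, 'cx': 257.3536, 'cy': 192.9821, 'world_to_cam': [[0.0292, -0.9995, 0.0086, 0.0531], [0.9944, 0.0299, 0.1009, -0.5228], [-0.1011, 0.0056, 0.9949, -1.1246], [0.0, 0.0, 0.0, 1.0]]}
stencil [(0.81, [344, 165, 399, 237])]
cake_plate [(0.62, [153, 140, 221, 207])]
sugar_shaker [(0.89, [278, 171, 298, 194]), (0.51, [154, 141, 221, 208])]
shaker_cap [(0.77, [289, 222, 307, 240]), (0.74, [250, 218, 270, 233]), (0.58, [115, 201, 135, 223]), (0.55, [316, 220, 337, 239]), (0.53, [183, 221, 199, 243])]
green_pot [(0.96, [231, 165, 253, 195])]
check_cup [(0.71, [307, 171, 336, 203])]
spice_jar [(0.52, [278, 139, 294, 161])]
side {'fx': 423.0918, 'fy': 423.0918, 'cx': 248.6139, 'cy': 189.7853, 'world_to_cam': [[0.8169, -0.5768, 0.0046, -0.3969], [0.2248, 0.3257, 0.9183, -0.2118], [-0.5312, -0.7491, 0.3958, -0.8849], [0.0, 0.0, 0.0, 1.0]]}
stencil [(0.7, [274, 249, 377, 289])]
cake_plate [(0.82, [190, 167, 250, 197])]
sugar_shaker [(0.72, [264, 191, 284, 231])]
shaker_cap [(0.87, [224, 232, 250, 249]), (0.82, [253, 245, 277, 265]), (0.81, [206, 213, 227, 231
[... 234 characters left out ...]
9926701, -0.00248642,  1.59939283,  0.0018212 ,
        0.94291654, -0.07981349]), 'joint_vel': array([-1.32573117e-03, -6.18263077e-05, -2.26851370e-04,  1.16218240e-03,
       -2.68446775e-05,  1.12103745e-03, -8.60859190e-04]), 'joint_torque': array([-2.04265875e-04, -7.64731622e+01,  1.49528459e+00, -2.52695471e+01,
       -5.26245323e-02,  1.01152109e-02,  1.21748116e-05]), 'tool_pos': array([0.22379994, 0.68959374, 0.23564434]), 'ee_rot': array([1.56245414e-01, 9.87718264e-01, 6.43350673e-06, 3.63219702e-05]), 'wrist_force': array([ 0.53150976, -0.2450335 ,  0.52780155]), 'moment': array([-0.01305529,  0.0599181 , -0.02980684]), 'grip_force': 0.0, 'grip_width': 0.092613822978255} 0.017
```

```bash
python3 - <<'E'
import cv2
a=cv2.imread("pics/top0.png"); cv2.imwrite("pics/topc.png",cv2.resize(a[125:260,100:410],(775,338),interpolation=cv2.INTER_CUBIC))
a=cv2.imread("pics/side0.png"); cv2.imwrite("pics/sidec.png",cv2.resize(a[140:310,140:390],(800,544),interpolation=cv2.INTER_CUBIC))
E
```

```text
(no output)
```

View pics/topc.png

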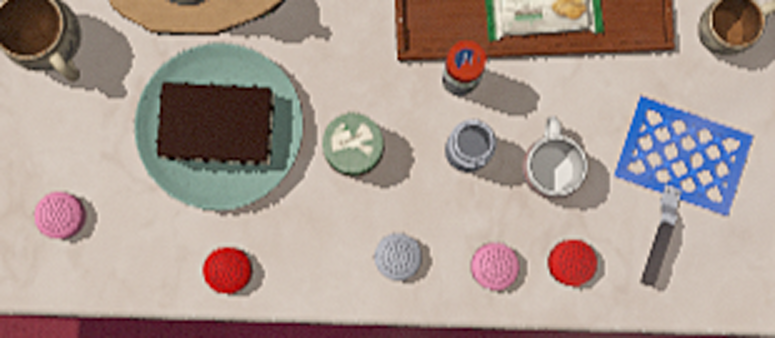

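View pics/sidec.png

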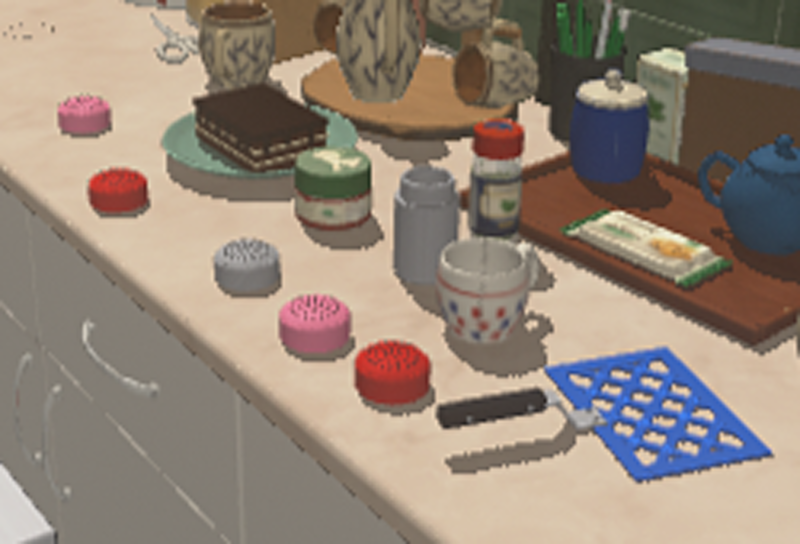

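The top picture shows cap candidates at (124,211) pink, (191,233) red, (260,228) steel grey, (298,231) pink and (329,230) red. Only (260,228) is bare steel with perforations, and the enlarged side crop at about (217,222) agrees, so that is the real cap. The shaker is at about (288,182), the cake at (186,174), and the stencil handle points down to about (361,237).

```bash
cat > h.py <<'E'
import cv2,numpy as np
from scipy.optimize import minimize
from plant import bot,eyes,workorder,trace
CAL={n:eyes.calibration(n) for n in("top","side")}
def proj(n,P):
    c=CAL[n];P=np.atleast_2d(P);q=P@c["world_to_cam"][:3,:3].T+c["world_to_cam"][:3,3]
    return np.c_[c["cx"]+c["fx"]*q[:,0]/-q[:,2],c["cy"]+c["fy"]*-q[:,1]/-q[:,2]]
t=np.linspace(0,2*np.pi,48,endpoint=False)
def rings(*rz): return np.vstack([np.c_[r*np.cos(t),r*np.sin(t),0*t+z] for r,z in rz])
def box(x,y,z0,z1): return np.array([[a,b,c] for a in(-x/2,x/2) for b in(-y/2,y/2) for c in(z0,z1)])
S=6
def hullmask(pts,o,wh):
    m=np.zeros((wh[1]*S,wh[0]*S),np.uint8)
    h=cv2.convexHull(np.float32((pts-o+.5)*S-.5))
    cv2.fillConvexPoly(m,np.int32(np.round(h*16)),1,shift=4); return m
def fit(model,masks,x0,yaw=False,z=0.):
    prep={}
    for n,m in masks.items():
        ys,xs=np.where(m);o=np.array([xs.min()-12,ys.min()-12]);wh=(int(np.ptp(xs))+25,int(np.ptp(ys))+25)
        sub=m.astype(np.uint8)[o[1]:o[1]+wh[1],o[0]:o[0]+wh[0]]
        prep[n]=(np.kron(sub,np.ones((S,S),np.uint8)),o,wh)
    def cost(p):
        a=p[2] if yaw else 0;R=np.array([[np.cos(a),-np.sin(a),0],[np.sin(a),np.cos(a),0],[0,0,1]])
        W=model@R.T+[p[0],p[1],z];s=0
        for n,(m,o,wh) in prep.items():
            h=hullmask(proj(n,W),o,wh);s+=1-(h&m).sum()/max(1,(h|m).sum())
        return s/len(prep)
    x0=list(x0)[:3 if yaw else 2];best=None
    for k in range(2):
        sim=np.array([x0]+[np.add(x0,np.eye(len(x0))[i]*([.015,.015,.15][i])) for i in range(len(x0))])
        r=minimize(cost,x0,method="Nelder-Mead",options=dict(initial_simplex=sim,xatol=1e-4,fatol=1e-5));x0=r.x
    return np.round(r.x,4),round(r.fun,3)
def unproj(n,uv,z):
    c=CAL[n];R=c["world_to_cam"][:3,:3];C=-R.T@c["world_to_cam"][:3,3]
    d=R.T@np.array([(uv[0]-c["cx"])/c["fx"],-(uv[1]-c["cy"])/c["fy"],-1]);return C+d*(z-C[2])/d[2]
MOD=dict(shaker_cap=rings((.028,0),(.028,.018),(.012,.027)),sugar_shaker=rings((.0275,0),(.0275,.072),(.0235,.072),(.0235,.085),(.022,.089)),
 green_pot=rings((.0355,0),(.0355,.055)),spice_jar=rings((.0225,0),(.0225,.109)))
E
python3 - <<'E'
from h import *
im={n:eyes.camera(n) for n in("top","side")}
def pick(n,l,px):
    best=[d for d in trace(n,l) if np.hypot(*(np.array(d["bbox"]).reshape(2,2).mean(0)-px))<12]
    return best[0]["pixels"] if best else None
px=dict(shaker_cap=((260,226),(216,222)),sugar_shaker=((288,182),(274,211)),green_pot=((242,180),(243,200)),spice_jar=((286,150),(295,195)))
for l,(a,b) in px.items():
    m={"top":pick("top",l,a),"side":pick("side",l,b)};m={k:v for k,v in m.items() if v is not None}
    x0=unproj("top",a,.03)
    print(l,x0.round(3),fit(MOD[l],m,x0),*[(k,fit(MOD[l],{k:v},x0)) for k,v in m.items()])
cup=pick("top","check_cup",(321,187)); 
print("cup",unproj("top",(322,191),.06).round(3))
# stencil sheet: blue
def blob(m,c):
    m=cv2.morphologyEx(m.astype(np.uint8),cv2.MORPH_CLOSE,np.ones((5,5)));_,L=cv2.connectedComponents(m);o=(L==L[c[1],c[0]])&(m>0)
    h=cv2.convexHull(np.argwhere(o)[:,::-1].astype(np.int32));z=np.zeros(m.shape,np.uint8);cv2.fillConvexPoly(z,h,1);return z>0
for nm,mod,cs in (("stencil",box(.104,.144,0,.003),((373,187),(346,270))),("cake",box(.088,.128,.053,.053),((186,174),(222,177)))):
    ms={}
    for n,c in zip(("top","side"),cs):
        i=im[n].astype(int);B,G,R=i[...,0],i[...,1],i[...,2]
        m=(B>R+60) if nm=="stencil" else (i.max(2)<75)
        # restrict
        w=np.zeros_like(m);r=60;w[max(0,c[1]-r):c[1]+r,max(0,c[0]-r):c[0]+r]=1;m&=w
        ys,xs=np.where(m);k=np.argmin((xs-c[0])**2+(ys-c[1])**2);ms[n]=blob(m,(xs[k],ys[k]));print(n,ms[n].sum(),cv2.boundingRect(ms[n].astype(np.uint8)))
    x0=list(unproj("top",cs[0],mod[:,2].max())[:2])
    for a in (0,-.3,.3): print(nm,fit(mod,ms,x0+[a],True),*[(k,fit(mod,{k:v},x0+[a],True)) for k,v in ms.items()])
i=im["top"].astype(int);m=(i.max(2)<90);m[:200]=0;m[240:]=0;m[:,:350]=0;m[:,375:]=0
ys,xs=np.where(m);print("handle px",len(xs),xs.min(),xs.max(),ys.min(),ys.max(),unproj("top",(xs.mean(),ys.mean()),.0335).round(4))
E
```

```text
shaker_cap [0.425 0.058 0.03 ] (array([0.4236, 0.0615]), np.float64(0.072)) ('top', (array([0.4247, 0.0612]), np.float64(0.05))) ('side', (array([0.4225, 0.0621]), np.float64(0.064)))
sugar_shaker [ 0.556 -0.02   0.03 ] (array([ 0.5525, -0.0188]), np.float64(0.136)) ('top', (array([ 0.5534, -0.0192]), np.float64(0.108))) ('side', (array([ 0.5527, -0.0179]), np.float64(0.162)))
green_pot [0.557 0.115 0.03 ] (array([0.551 , 0.1185]), np.float64(0.062)) ('top', (array([0.552, 0.118]), np.float64(0.048))) ('side', (array([0.5495, 0.1171]), np.float64(0.057)))
spice_jar [ 0.651 -0.012  0.03 ] (array([ 0.6383, -0.008 ]), np.float64(0.136)) ('top', (array([ 0.6386, -0.0079]), np.float64(0.099))) ('side', (array([0.6504, 0.0053]), np.float64(0.158)))
cup [ 0.529 -0.115  0.06 ]
top 1650 (346, 164, 55, 47)
side 1662 (311, 249, 70, 41)
stencil (array([ 0.5533, -0.2793, -0.3142]), np.float64(0.037)) ('top', (array([ 0.5528, -0.2786, -0.3163]), np.float64(0.027))) ('side', (array([ 0.5536, -0.2806, -0.3066]), np.float64(0.038)))
stencil (array([ 0.5531, -0.2794, -0.3073]), np.float64(0.038)) ('to
[... 309 characters left out ...]
t64(0.038)))
top 1466 (162, 158, 48, 33)
side 856 (201, 166, 41, 28)
cake (array([ 0.5666,  0.2736, -0.0349]), np.float64(0.326)) ('top', (array([ 0.5676,  0.2767, -0.0199]), np.float64(0.077))) ('side', (array([ 0.5301,  0.2147, -0.2065]), np.float64(0.472)))
cake (array([ 0.5669,  0.2738, -0.0309]), np.float64(0.326)) ('top', (array([ 0.5676,  0.2768, -0.0201]), np.float64(0.077))) ('side', (array([ 0.5309,  0.2151, -0.2004]), np.float64(0.471)))
cake (array([ 0.5664,  0.2736, -0.0411]), np.float64(0.326)) ('top', (array([ 0.5676,  0.2767, -0.0195]), np.float64(0.077))) ('side', (array([ 0.5301,  0.2167, -0.2653]), np.float64(0.474)))
handle px 107 357 368 214 238 [ 0.4373 -0.2383  0.0335]
```

```bash
python3 -m crank '[[[0,0,0],[0,0,-0.105]],[[0,0,0],[0,0,-0.105]],[[0,0,0],[0,0,-0.104]],[[-20,-37,0],[0,0,0]],[[-20,-37,0],[0,0,0]],[[-20,-37,0],[0,0,0]],[[-20,-37,0],[0,0,0]],[[-20,-37,0],[0,0,0]],[[-20,-37,0],[0,0,0]],[[-20,-37,0],[0,0,0]],[[-20,-37,0],[0,0,0]],[[-20,-37,0],[0,0,0]],[[-20,-37,0],[0,0,0]],[[0,-37,0],[0,0,0]],[[0,-37,0],[0,0,0]],[[0,-37,0],[0,0,0]],[[0,-37,0],[0,0,0]],[[0,-37,0],[0,0,0]],[[0,-37,0],[0,0,0]],[[0,-37,0],[0,0,0]]]' 0.82
```

```text
clock: 3.02
tool_pos: [0.4219, 0.0625, 0.236]
ee_rot: [-0.0, 1.0, 0.0, 0.0]
wrist_force: [1.5, -0.3, 0.5]
grip_width: 0.0762
grip_force: 0.0
```

```bash
python3 -m crank '[[[0,0,0],[0,0,0]],[[0,0,0],[0,0,0]]]'
```

```text
clock: 3.18
tool_pos: [0.4222, 0.0622, 0.236]
ee_rot: [0.002, 1.0, -0.0, 0.0]
wrist_force: [-0.1, 0.9, 0.8]
grip_width: 0.0764
grip_force: 0.0
```

```bash
python3 -m crank '[[[-1.8,-0.7,20],[0,0,0]],[[0,0,30],[0,0,0]],[[0,0,30],[0,0,0]],[[0,0,30],[0,0,0]],[[0,0,30],[0,0,0]],[[0,0,25],[0,0,0]],[[0,0,20],[0,0,0]],[[0,0,12],[0,0,0]],[[0,0,9],[0,0,0]],[[0,0,5],[0,0,0]],[[0,0,4.5],[0,0,0]],[[0,0,0],[0,0,0]]]'; python3 - <<'E'
from h import *
a=eyes.camera("top")[150:290,190:340];b=eyes.camera("side")[150:290,150:300]
cv2.imwrite("pics/g1.png",cv2.resize(np.hstack([a,b]),None,fx=2.6,fy=2.6,interpolation=cv2.INTER_CUBIC))
E
```

```text
clock: 4.18
tool_pos: [0.4247, 0.0641, 0.0292]
ee_rot: [-0.001, 1.0, -0.001, -0.002]
wrist_force: [-0.4, -0.2, 0.8]
grip_width: 0.076
grip_force: 0.0
```

View pics/g1.png

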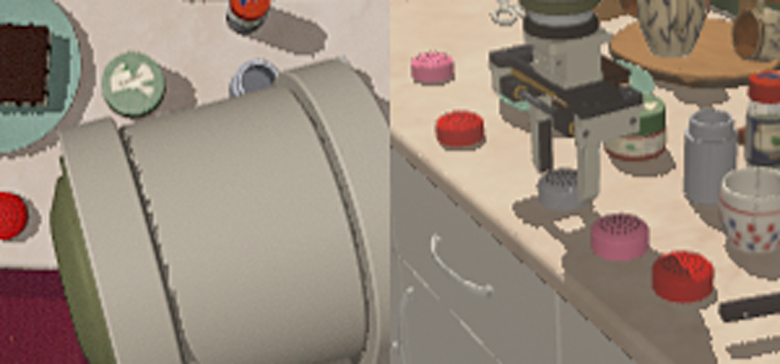

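The side half shows the fingers straddling the steel cap, at about (560,185) in the crop, and clear of the pink one. The tool is still 9 mm short in height and 2.6 mm off in y, so I'll correct that and then close.

```bash
python3 -m crank '[[[0.5,-1.5,3],[0,0,0]],[[0,-1,3],[0,0,0]],[[0,0,3],[0,0,0]],[[0,0,0],[0,0,0]]]'
```

```text
clock: 4.62
tool_pos: [0.424, 0.0606, 0.0211]
ee_rot: [-0.0, 1.0, -0.002, -0.002]
wrist_force: [0.7, 0.4, -0.6]
grip_width: 0.0768
grip_force: 0.0
```

```bash
python3 -m crank '[[[0,0,0],[0,0,0]],[[0,0,0],[0,0,0]],[[0,0,0],[0,0,0]],[[0,0,0],[0,0,0]],[[0,0,0],[0,0,0]],[[0,0,0],[0,0,0]],[[0,0,0],[0,0,0]],[[0,0,0],[0,0,0]]]' 0.3
```

```text
clock: 5.28
tool_pos: [0.424, 0.0602, 0.0213]
ee_rot: [-0.0, 1.0, -0.001, -0.002]
wrist_force: [0.4, 0.5, 5.4]
grip_width: 0.0554
grip_force: 30.0
```

```bash
python3 -m crank '[[[0,0,-10],[0,0,0]],[[0,0,-20],[0,0,0]],[[0,0,-25],[0,0,0]],[[0,0,-25],[0,0,0]],[[0,0,-25],[0,0,0]],[[0,0,-20],[0,0,0]],[[-10,-6,0],[0,0,0]],[[-20,-12,0],[0,0,0]],[[-20,-12,0],[0,0,0]],[[-20,-12,0],[0,0,0]],[[-20,-12,0],[0,0,0]],[[-20,-12,0],[0,0,0]],[[-12,-8,0],[0,0,0]],[[-6,-5,0],[0,0,0]],[[0,0,0],[0,0,0]],[[0,0,0],[0,0,0]],[[0,0,0],[0,0,0]]]'; python3 - <<'E'
from h import *
a=eyes.camera("top")[110:250,210:360];b=eyes.camera("side")[130:270,200:350]
cv2.imwrite("pics/g2.png",cv2.resize(np.hstack([a,b]),None,fx=2.6,fy=2.6,interpolation=cv2.INTER_CUBIC))
print(bot.get_state()["tool_pos"])
E
```

```text
clock: 6.7
tool_pos: [0.5513, -0.018, 0.1455]
ee_rot: [-0.001, 1.0, -0.002, -0.002]
wrist_force: [-0.2, -0.3, -0.4]
grip_width: 0.0557
grip_force: 30.0
[ 0.5515517  -0.01783188  0.14584099]
```

View pics/g2.png

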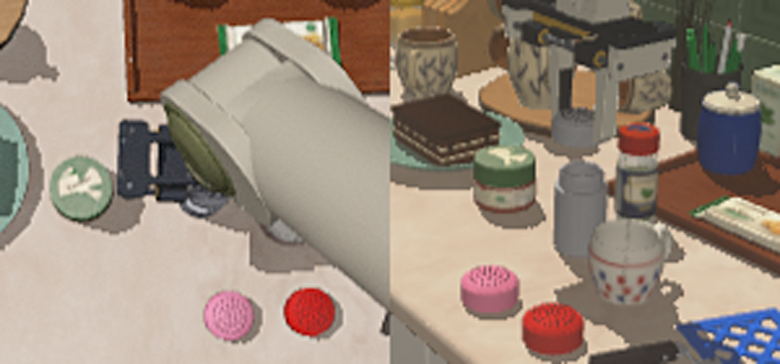

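```bash
python3 - <<'E'
from h import *
im=eyes.camera("side");sh=[d for d in trace("side","sugar_shaker")][0];cap=[d for d in trace("side","shaker_cap") if abs(d["bbox"][0]-262)<8]
p=bot.get_state()["tool_pos"];print(p,sh["bbox"],[c["bbox"] for c in cap])
def prof(m,r): x=np.where(m[r])[0]; return (r,x.min(),x.max()) if len(x) else r
print([prof(sh["pixels"],r) for r in range(190,228,2)])
for c in cap: print([prof(c["pixels"],r) for r in range(168,192,2)]); print(fit(MOD["shaker_cap"],{"side":c["pixels"]},p,z=p[2]-.021))
print(fit(MOD["sugar_shaker"],{"side":sh["pixels"]},p))
g=cv2.cvtColor(im,cv2.COLOR_BGR2GRAY).astype(int)
for r in (180,184,188): print(r,g[r,262:290].tolist())
for r in (204,208,212,216): print(r,g[r,256:290].tolist())
# predictions
for nm,c,z in(("cap",p,p[2]-.021),("sh",[.5527,-.0188],0)):
    q=proj("side",MOD["shaker_cap" if nm=="cap" else "sugar_shaker"]+[c[0],c[1],z]);print(nm,q.min(0),q.max(0))
E
```

```text
[ 0.55199919 -0.01807907  0.14602154] [259.6, 190.8, 285.5, 229.8] [[262.4, 170.4, 277.1, 186.5]]
[190, (192, np.int64(269), np.int64(277)), (194, np.int64(266), np.int64(280)), (196, np.int64(265), np.int64(281)), (198, np.int64(264), np.int64(281)), (200, np.int64(263), np.int64(282)), (202, np.int64(263), np.int64(283)), (204, np.int64(263), np.int64(283)), (206, np.int64(262), np.int64(282)), (208, np.int64(262), np.int64(282)), (210, np.int64(262), np.int64(282)), (212, np.int64(262), np.int64(282)), (214, np.int64(263), np.int64(281)), (216, np.int64(263), np.int64(279)), (218, np.int64(263), np.int64(278)), (220, np.int64(263), np.int64(277)), (222, np.int64(263), np.int64(276)), (224, np.int64(264), np.int64(276)), (226, np.int64(265), np.int64(275))]
[168, 170, (172, np.int64(265), np.int64(277)), (174, np.int64(263), np.int64(278)), (176, np.int64(262), np.int64(278)), (178, np.int64(262), np.int64(277)), (180, np.int64(262), np.int64(277)), (182, np.int64(262), np.int64(277)), (184, np.int64(264), np.int64(278)), 186, 188, 190]
(array([ 0.5482, -0.0136]), np.float64(0.226)
[... 575 characters left out ...]
5, 104, 106, 109, 110, 106, 106, 105, 93, 66, 58, 79, 98, 98, 81]
208 [107, 140, 203, 203, 202, 203, 211, 110, 94, 103, 106, 109, 110, 113, 117, 117, 115, 117, 119, 118, 117, 117, 115, 112, 109, 106, 98, 136, 195, 202, 132, 108, 92, 61]
212 [110, 110, 106, 137, 197, 198, 202, 109, 97, 105, 108, 110, 112, 113, 117, 117, 116, 118, 119, 117, 117, 116, 114, 110, 109, 104, 95, 164, 199, 202, 187, 117, 66, 52]
216 [100, 174, 199, 197, 196, 197, 203, 108, 98, 106, 109, 110, 112, 114, 117, 118, 117, 118, 118, 117, 116, 116, 113, 105, 115, 136, 138, 145, 146, 148, 148, 150, 151, 151]
cap [262.6668714  170.53877566] [284.19911666 185.84954893]
sh [262.40359945 190.98425787] [283.3827839  228.61721776]
```

```bash
python3 -m crank '[[[-1,-1,8],[0,0,0]],[[0,0,10],[0,0,0]],[[0,0,10],[0,0,0]],[[0,0,6],[0,0,0]],[[0,0,0],[0,0,0]],[[0,0,0],[0,0,0]]]'
```

```text
clock: 7.45
tool_pos: [0.5528, -0.0194, 0.1111]
ee_rot: [-0.0, 1.0, -0.002, -0.003]
wrist_force: [0.0, -0.0, -0.7]
grip_width: 0.0554
grip_force: 30.0
```

```bash
python3 -m crank '[[[0,0,2],[0,0,0]],[[0,0,2],[0,0,0]],[[0,0,2],[0,0,0]],[[0,0,2],[0,0,0]],[[0,0,0],[0,0,0]],[[0,0,0],[0,0,0]]]'
```

```text
clock: 7.95
tool_pos: [0.5532, -0.0197, 0.1038]
ee_rot: [-0.0, 1.0, -0.002, -0.002]
wrist_force: [0.6, -0.8, -0.2]
grip_width: 0.0553
grip_force: 30.0
```

```bash
python3 -m crank '[[[0,0.5,2],[0,0,0]],[[0,0,2],[0,0,0]],[[0,0,2],[0,0,0]],[[0,0,2],[0,0,0]],[[0,0,1],[0,0,0]],[[0,0,0],[0,0,0]],[[0,0,0],[0,0,0]]]'
```

```text
clock: 8.53
tool_pos: [0.5531, -0.0191, 0.0948]
ee_rot: [-0.0, 1.0, -0.002, -0.002]
wrist_force: [0.3, 0.3, -0.2]
grip_width: 0.0556
grip_force: 30.0
```

```bash
python3 -m crank '[[[0,0,0.6],[0,0,0]],[[0,0,0.6],[0,0,0]],[[0,0,0],[0,0,0]],[[0,0,0],[0,0,0]]]'
```

```text
clock: 8.87
tool_pos: [0.5532, -0.0192, 0.0937]
ee_rot: [-0.0, 1.0, -0.002, -0.002]
wrist_force: [-0.4, 0.7, -0.7]
grip_width: 0.0554
grip_force: 30.0
```

```bash
python3 -m crank '[[[0,0,0.4],[0,0,0]],[[0,0,0],[0,0,0]],[[0,0,0],[0,0,0]]]'; python3 -m crank '[[[0,0,0],[0,0,0]],[[0,0,0],[0,0,0]],[[0,0,0],[0,0,0]],[[0,0,0],[0,0,0]],[[0,0,0],[0,0,0]],[[0,0,0],[0,0,0]]]' 0.85
```

```text
clock: 9.12
tool_pos: [0.5532, -0.0191, 0.0933]
ee_rot: [-0.0, 1.0, -0.002, -0.002]
wrist_force: [-0.3, 0.6, 1.9]
grip_width: 0.0553
grip_force: 30.0
clock: 9.62
tool_pos: [0.5531, -0.0192, 0.0932]
ee_rot: [-0.0, 1.0, -0.002, -0.002]
wrist_force: [0.0, -0.6, 0.5]
grip_width: 0.0789
grip_force: 0.0
```

```bash
python3 -m crank '[[[0,0,-10],[0,0,0]],[[0,0,-25],[0,0,0]],[[0,0,-30],[0,0,0]],[[0,0,-30],[0,0,0]],[[0,0,-30],[0,0,0]],[[0,0,-20],[0,0,0]],[[11.6,-25,0],[0,0,0]],[[11.6,-25,0],[0,0,0]],[[11.6,-25,0],[0,0,0]],[[11.6,-25,0],[0,0,0]],[[11.6,-25,0],[0,0,0]],[[11.6,-25,0],[0,0,0]],[[11.6,-25,0],[0,0,0]],[[11.6,-25,0],[0,0,0]],[[11.6,-26,0],[0,0,0]],[[0,0,0],[0,0,0.105]],[[0,0,0],[0,0,0.105]],[[0,0,0],[0,0,0.104]],[[0,0,0],[0,0,0]],[[0,0,0],[0,0,0]]]'; python3 - <<'E'
from h import *
a=eyes.camera("top")[110:250,250:420];b=eyes.camera("side")
def pick(l,u): return [d for d in trace("side",l) if abs(np.mean(d["bbox"][0::2])-u)<12]
for l in("sugar_shaker","shaker_cap"):
    for d in pick(l,273): print(l,d["conf"],d["bbox"])
for nm,z in(("shaker_cap",.072),("sugar_shaker",0)):
    q=proj("side",MOD[nm]+[.5531,-.0191,z]);print(nm,q.min(0),q.max(0))
b=b[150:290,240:400]
cv2.imwrite("pics/g3.png",cv2.resize(np.hstack([a,b]),None,fx=2.4,fy=2.4,interpolation=cv2.INTER_CUBIC))
print(bot.get_state()["tool_pos"])
E
```

```text
clock: 11.28
tool_pos: [0.4494, -0.2445, 0.24]
ee_rot: [0.154, 0.988, -0.002, -0.001]
wrist_force: [-1.1, 1.0, -0.7]
grip_width: 0.079
grip_force: 0.0
sugar_shaker 0.67 [263.3, 202.0, 284.4, 229.5]
shaker_cap 0.65 [252.7, 249.0, 274.9, 268.2]
shaker_cap 0.54 [260.3, 188.0, 283.0, 206.4]
shaker_cap [262.87263444 189.05352284] [284.00932364 204.5113246 ]
sugar_shaker [262.58519505 190.98713666] [283.56946987 228.62052702]
[ 0.44941221 -0.24454436  0.23946797]
```

View pics/g3.png

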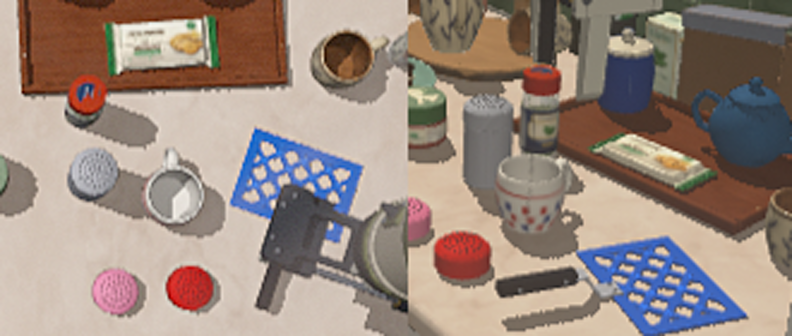

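The cap is on the shaker in both halves, top view (95,172) and side view (488,140). The gripper stands above the handle, aligned with it. Next I descend.

```bash
python3 -m crank '[[[-7,-1,10],[0,0,0]],[[0,0,22],[0,0,0]],[[0,0,22],[0,0,0]],[[0,0,22],[0,0,0]],[[0,0,22],[0,0,0]],[[0,0,22],[0,0,0]],[[0,0,22],[0,0,0]],[[0,0,20],[0,0,0]],[[0,0,14],[0,0,0]],[[0,0,8],[0,0,0]],[[0,0,0],[0,0,0]],[[0,0,0],[0,0,0]]]'; python3 - <<'E'
from h import *
a=eyes.camera("side")[200:320,230:400]
cv2.imwrite("pics/g4.png",cv2.resize(a,None,fx=4,fy=4,interpolation=cv2.INTER_CUBIC))
print(bot.get_state()["tool_pos"])
E
```

```text
clock: 12.48
tool_pos: [0.4552, -0.2481, 0.055]
ee_rot: [0.156, 0.988, -0.002, -0.002]
wrist_force: [0.1, 1.3, -0.4]
grip_width: 0.0791
grip_force: 0.0
[ 0.45541604 -0.24834776  0.05555646]
```

View pics/g4.png

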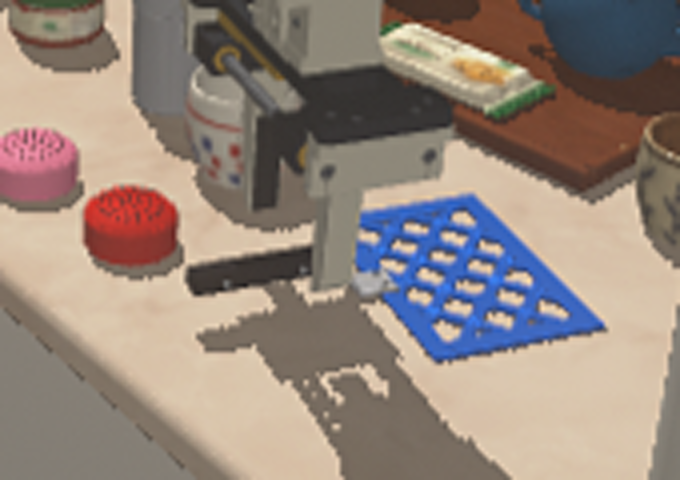

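The fingers straddle the black handle near its sheet end, at about (330,270) in the crop, and touch nothing else. I'll go down the remaining 31 mm and close.

```bash
python3 -m crank '[[[0,0,8],[0,0,0]],[[0,0,8],[0,0,0]],[[0,0,8],[0,0,0]],[[0,0,5],[0,0,0]],[[0,0,2],[0,0,0]],[[0,0,0],[0,0,0]],[[0,0,0],[0,0,0]]]'; python3 -m crank '[[[0,0,0],[0,0,0]],[[0,0,0],[0,0,0]],[[0,0,0],[0,0,0]],[[0,0,0],[0,0,0]],[[0,0,0],[0,0,0]],[[0,0,0],[0,0,0]],[[0,0,0],[0,0,0]],[[0,0,0],[0,0,0]],[[0,0,0],[0,0,0]],[[0,0,0],[0,0,0]]]' 0.0
```

```text
clock: 13.12
tool_pos: [0.4549, -0.2484, 0.0242]
ee_rot: [0.156, 0.988, -0.002, -0.002]
wrist_force: [0.3, 0.9, -0.9]
grip_width: 0.0795
grip_force: 0.0
clock: 13.95
tool_pos: [0.4549, -0.2485, 0.0243]
ee_rot: [0.156, 0.988, -0.002, -0.002]
wrist_force: [-0.4, -0.2, -0.4]
grip_width: 0.017
grip_force: 0.0
```

```bash
python3 -m crank '[[[0,0,0],[0,0,0]],[[0,0,0],[0,0,0]],[[0,0,0],[0,0,0]],[[0,0,0],[0,0,0]]]'; python3 -m crank '[[[0,0,-3],[0,0,0]],[[0,0,-5],[0,0,0]],[[0,0,-8],[0,0,0]],[[0,0,-12],[0,0,0]],[[0,0,-15],[0,0,0]],[[0,0,-15],[0,0,0]],[[0,0,-15],[0,0,0]],[[0,0,-15],[0,0,0]],[[0,0,-15],[0,0,0]],[[0,0,-15],[0,0,0]],[[0,0,-15],[0,0,0]],[[0,0,-15],[0,0,0]],[[0,0,-10],[0,0,0]],[[0,0,-5],[0,0,0]],[[0,0,0],[0,0,0]],[[0,0,0],[0,0,0]],[[0,0,0],[0,0,0]]]'; python3 - <<'E'
from h import *
s=bot.get_state();print(s["moment"],s["wrist_force"])
a=eyes.camera("top")[110:250,240:420];b=eyes.camera("side")[100:240,240:420]
cv2.imwrite("pics/g5.png",cv2.resize(np.hstack([a,b]),None,fx=2.2,fy=2.2,interpolation=cv2.INTER_CUBIC))
E
```

```text
clock: 14.28
tool_pos: [0.4549, -0.2485, 0.0244]
ee_rot: [0.156, 0.988, -0.002, -0.002]
wrist_force: [-0.3, 0.2, 0.2]
grip_width: 0.016
grip_force: 30.0
clock: 15.7
tool_pos: [0.4551, -0.2479, 0.1867]
ee_rot: [0.156, 0.988, -0.002, -0.002]
wrist_force: [1.0, 0.1, -1.3]
grip_width: 0.0155
grip_force: 30.0
[0.04552258 0.09043147 0.01118966] [ 1.04040127  0.1035913  -1.30820871]
```

View pics/g5.png

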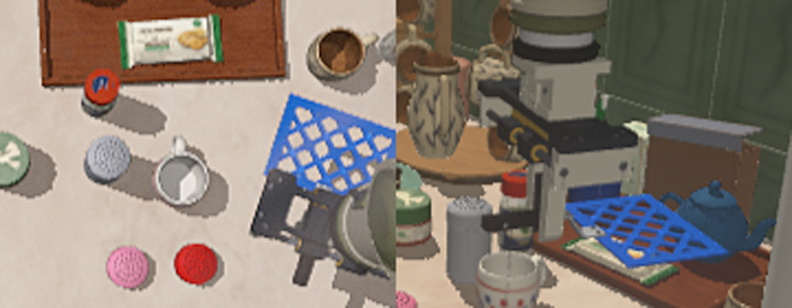

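The stencil is held by its handle, looks level, and is well clear of the shaker, cup and jar. Now I square it up and carry it across.

```bash
python3 -m crank '[[[0,0,0],[0,0,-0.05]],[[0,0,0],[0,0,-0.08]],[[0,0,0],[0,0,-0.08]],[[0,0,0],[0,0,-0.06]],[[0,0,0],[0,0,-0.024]],[[0,10,0],[0,0,0]],[[0,18,0],[0,0,0]],[[0,26,0],[0,0,0]],[[0,26,0],[0,0,0]],[[0,26,0],[0,0,0]],[[0,26,0],[0,0,0]],[[0,26,0],[0,0,0]],[[0,26,0],[0,0,0]],[[0,26,0],[0,0,0]],[[0,26,0],[0,0,0]],[[0,26,0],[0,0,0]],[[0,18,0],[0,0,0]],[[0,10,0],[0,0,0]],[[0,0,0],[0,0,0]]]'
```

```text
clock: 17.38
tool_pos: [0.4611, 0.0446, 0.1865]
ee_rot: [0.009, 1.0, -0.001, -0.002]
wrist_force: [0.6, -0.5, -1.8]
grip_width: 0.0156
grip_force: 30.0
```

```bash
python3 -m crank '[[[0,0,0],[0,0,0]]]'; python3 - <<'E'
from h import *
im=eyes.camera("top")
for n in("top","side"):
    if n=="side": eyes.camera(n)
    for d in trace(n,"cake_plate")[:2]:
        print(n,d["conf"],d["bbox"],fit(rings((.06,0),(.1,.023)),{n:d["pixels"]},(.5676,.2767)))
# cake glaze refit, top, various thresholds
i=im.astype(int)
for th in (65,75,85,95):
    m=(i.max(2)<th).astype(np.uint8);m[:150]=0;m[200:]=0;m[:,:155]=0;m[:,212:]=0
    m=cv2.morphologyEx(m,cv2.MORPH_OPEN,np.ones((3,3)));_,L,st,_=cv2.connectedComponentsWithStats(m);k=1+st[1:,4].argmax()
    print(th,st[k],fit(box(.088,.128,.053,.053),{"top":L==k},(.5676,.2767,0),True),fit(box(.088,.128,.008,.053),{"top":L==k},(.5676,.2767,0),True))
E
```

```text
clock: 17.47
tool_pos: [0.4609, 0.0419, 0.1862]
ee_rot: [0.01, 1.0, -0.002, -0.002]
wrist_force: [0.1, -0.5, -0.9]
grip_width: 0.0157
grip_force: 30.0
top 0.69 [153.6, 140.6, 219.7, 209.5] (array([0.5711, 0.2779]), np.float64(0.018))
side 0.61 [193.5, 165.1, 249.9, 196.4] (array([0.5697, 0.2799]), np.float64(0.179))
65 [ 163  158   47   32 1321] (array([ 0.5677,  0.2768, -0.0218]), np.float64(0.052)) (array([ 0.5696,  0.2776, -0.0328]), np.float64(0.116))
75 [ 163  158   47   33 1344] (array([ 0.5677,  0.2764, -0.0206]), np.float64(0.048)) (array([ 0.5688,  0.2778, -0.0372]), np.float64(0.1))
85 [ 163  158   47   33 1362] (array([ 0.5673,  0.2764, -0.024 ]), np.float64(0.047)) (array([ 0.5689,  0.2778, -0.0258]), np.float64(0.088))
95 [ 163  158   47   35 1405] (array([ 0.5671,  0.2766, -0.0246]), np.float64(0.061)) (array([ 0.568 ,  0.2779, -0.0343]), np.float64(0.075))
```

```bash
python3 -m crank '[[[0,10,0],[0,0,0]],[[0,18,0],[0,0,0]],[[0,24,0],[0,0,0]],[[0,24,0],[0,0,0]],[[0,24,0],[0,0,0]],[[0,24,0],[0,0,0]],[[0,24,0],[0,0,0]],[[0,24,0],[0,0,0]],[[0,24,0],[0,0,0]],[[0,18,0],[0,0,0]],[[0,12,0],[0,0,0]],[[0,7,0],[0,0,0]],[[0,3,0],[0,0,0]],[[0,0,0],[0,0,0]],[[0,0,0],[0,0,0]],[[0,0,0],[0,0,0]]]'; cat > f.py <<'E'
from h import *
# fit the held stencil: corner-based full pose (x,y,z,yaw,pitch about y) in both views by mask IoU
im={n:eyes.camera(n) for n in("top","side")};p=bot.get_state()["tool_pos"];print(p,bot.get_state()["ee_rot"])
ms={}
for n in im:
    i=im[n].astype(int);m=((i[...,0]>i[...,2]+60)&(i[...,0]>i[...,1]+35)).astype(np.uint8)
    uv=proj(n,[p[0]+.103,p[1],p[2]-.025])[0].astype(int);w=np.zeros_like(m);w[max(0,uv[1]-50):uv[1]+50,max(0,uv[0]-60):uv[0]+60]=1
    m=cv2.morphologyEx(m*w,cv2.MORPH_CLOSE,np.ones((5,5)));_,L,st,_=cv2.connectedComponentsWithStats(m);k=1+st[1:,4].argmax()
    h=cv2.convexHull(np.argwhere(L==k)[:,::-1].astype(np.int32));z=np.zeros_like(m);cv2.fillConvexPoly(z,h,1);ms[n]=z;print(n,st[k])
from scipy.spatial.transform import Rotation as Ro
M=box(.104,.144,0,.003)
def mk(use):
  def cost(q):
    W=Ro.from_euler("ZYX",[q[3],q[4],0]).apply(M)+q[:3];s=0
    for n in use:
        m=ms[n];a=np.kron(m,np.ones((4,4),np.uint8));h=np.zeros_like(a);c=cv2.convexHull(np.float32((proj(n,W)+.5)*4-.5))
        cv2.fillConvexPoly(h,np.int32(np.round(c*16)),1,shift=4);s+=1-(a&h).sum()/(a|h).sum()
    return s
  return cost
x0=np.array([p[0]+.103,p[1]-.001,p[2]-.0245,-.02,0.])
def run(c,x0):
    for k in range(2):
        sim=np.vstack([x0,x0+np.diag([.006,.006,.006,.05,.05])]);r=minimize(c,x0,method="Nelder-Mead",options=dict(initial_simplex=sim,maxiter=250));x0=r.x
    return np.round(r.x,4),round(r.fun,3)
print("x y z yaw pitch",run(mk(("top","side")),x0),"side only start",mk(("side",))(x0),"top start",mk(("top",))(x0))
for pt in(-.1,-.05,0,.05,.1):
    f=mk(("side","top"));print(pt,round(minimize(lambda v:f(np.r_[v,x0[3],pt]),x0[:3],method="Nelder-Mead",options=dict(initial_simplex=np.vstack([x0[:3],x0[:3]+np.eye(3)*.005]))).fun,3))
E
python3 f.py
```

```text
clock: 19.0
tool_pos: [0.466, 0.2766, 0.1855]
ee_rot: [0.011, 1.0, -0.002, -0.002]
wrist_force: [0.7, 0.5, -1.4]
grip_width: 0.0159
grip_force: 30.0
[0.46605365 0.27685381 0.18561448] [ 0.01049021  0.99994145 -0.00189109 -0.00186642]
top [ 152  147   56   42 1709]
side [200 133  46  17 431]
x y z yaw pitch (array([ 0.5709,  0.2748,  0.1604, -0.0311,  0.0083]), np.float64(0.276)) side only start 0.09566062963413147 top start 0.211450234883657
-0.1 0.41
-0.05 0.337
0 0.278
0.05 0.322
0.1 0.412
```

The fit puts the held stencil level to within about 0.01 rad, 2 mm short in y, with its underside near 0.161. I'll lower it in two stages.

```bash
python3 -m crank '[[[0,2,5],[0,0,0]],[[0,0,10],[0,0,0]],[[0,0,14],[0,0,0]],[[0,0,14],[0,0,0]],[[0,0,12],[0,0,0]],[[0,0,8],[0,0,0]],[[0,0,5],[0,0,0]],[[0,0,2],[0,0,0]],[[0,0,0],[0,0,0]],[[0,0,0],[0,0,0]]]'; python3 f.py
```

```text
clock: 19.93
tool_pos: [0.4658, 0.2799, 0.1159]
ee_rot: [0.01, 1.0, -0.001, -0.002]
wrist_force: [-0.6, -0.1, -0.9]
grip_width: 0.0156
grip_force: 30.0
[0.46589576 0.27986718 0.11613936] [ 0.00986061  0.99994936 -0.00136162 -0.0014806 ]
top [ 157  152   53   31 1242]
side [199 153  47  19 483]
x y z yaw pitch (array([ 5.715e-01,  2.790e-01,  9.020e-02, -3.310e-02,  4.000e-04]), np.float64(0.387)) side only start 0.07391692719964271 top start 0.33770347834269043
-0.1 0.493
-0.05 0.428
0 0.389
0.05 0.434
0.1 0.516
```

```bash
python3 -m crank '[[[1.5,-1.2,4],[0,0,0]],[[0,0,6],[0,0,0]],[[0,0,6],[0,0,0]],[[0,0,5],[0,0,0]],[[0,0,2.5],[0,0,0]],[[0,0,1],[0,0,0]],[[0,0,0],[0,0,0]],[[0,0,0],[0,0,0]],[[0,0,0],[0,0,0]],[[0,0,0],[0,0,0]]]'; python3 f.py; python3 - <<'E'
from h import *
a=eyes.camera("top")[110:250,90:270];b=eyes.camera("side")[110:250,150:330]
cv2.imwrite("pics/g6.png",cv2.resize(np.hstack([a,b]),None,fx=2.2,fy=2.2,interpolation=cv2.INTER_CUBIC))
E
```

```text
clock: 20.87
tool_pos: [0.4641, 0.2785, 0.0913]
ee_rot: [0.01, 1.0, -0.002, -0.002]
wrist_force: [0.6, 0.8, -0.5]
grip_width: 0.0156
grip_force: 30.0
[0.46411115 0.27842279 0.09130847] [ 0.00990786  0.99994821 -0.00153502 -0.00174626]
top [ 159  154   52   25 1102]
side [199 160  47  20 492]
x y z yaw pitch (array([ 5.696e-01,  2.786e-01,  6.500e-02, -2.570e-02, -4.000e-04]), np.float64(0.452)) side only start 0.07709873858199212 top start 0.4020126772528262
-0.1 0.559
-0.05 0.495
0 0.453
0.05 0.487
0.1 0.559
```

View pics/g6.png

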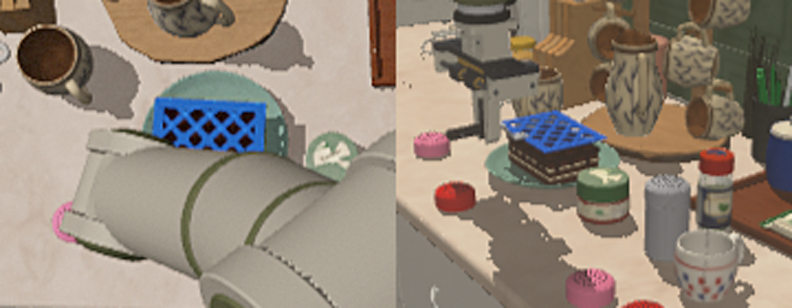

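The stencil hovers level and square about 12 mm above the cake, at crop positions (210,125) and (553,133). The capped shaker is upright at (667,215), and the pot, cup and jar are in place. I'm handing in.

```bash
python3 -c "
from plant import workorder
print(workorder.hand_in())"
```

```text
the job is handed in; nothing more can be done
None
```

I've handed the job in but got no verdict back: my last measurements put the cap fully home on the upright shaker, and the stencil held level and centred about 12 mm above the cake, with the cup, pot and jar looking undisturbed.

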